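# Push a tin home, lid it, and take off only the outer lid

### The arm

A 7-joint arm with a two-finger parallel gripper is mounted at the origin on a cart in front of the work surface, level with it; the furniture and walls round the work are solid. World frame = base frame: x ahead of the robot, y to its left, z up, the work surface at z = 0. Lengths are in m, angles in rad, forces in N, time in s.
With the tool pointing down it reaches from about 0.425 to 0.875 m from the base axis. Payload 4.7 kg.
Tool frame: the origin (TCP) lies between the finger pads; the fingertips stand ctrl.tip_reach ahead of it and the grasp point (between the pads) lies 5 mm behind it (ctrl.tip_reach is the distance from the TCP to the fingertips, in m); z points along the fingers, y is the direction in which the jaws open and shut (so a half turn about z gives the same grasp; the last joint's range is limited). The gripper opens to 87 mm and grips with 3 to 60 N. Pads are 19 mm wide; open, the fingers measure 117 mm over their backs; the gripper's body (75 mm by 190 mm) begins 51 mm behind the grasp point.
Start: joints at [1.123, 0.321, -0.07, 1.45, 0.023, 1.371, -0.057], TCP at [0.29, -0.582, 0.237] pointing down, gripper open.
Joint ranges: [-2.86, 2.86], [-0.3, 2.09], [-1.38, 1.24], [0.06, 2.45], [-1.56, 4.7], [0.09, 2.05], [-2.69, 2.69]. Speed limits (rad/s): [2.57, 2.57, 3.14, 3.14, 3.14, 3.14, 3.14].

### API

Orientations are given as a rotation vector (axis times angle).
In Python, from bench import ctrl gives the robot as it stands.
- The arm moves only by the shell command python3 -m handwheel 'ROWS' [FORCE]. ROWS is JSON, a list of rows, each a list of 7 numbers: the shift along the tool's x, y, z in mm, then the turn, a rotation vector about the tool's x, y, z in rad, then the gripper's target within -1 to 1 (shut at 1, half-way at 0, fully open at -1). In form: [[dx, dy, dz, ax, ay, az, grip], ...]. A call has 1 to 12 rows; each row is the pose to reach, as a shift and turn from the pose commanded when the call began, along the tool's axes at that moment; what a row does not reach only later rows make up. A row lasts 1/8 s, in which the tool goes at most 62.5 mm and 10.7 degrees, less where a joint would pass 70% of its speed; a pose out of reach is approached as far as the arm can. A call with a gripper value outside its range is refused whole. The fingers move at their own pace and stop on an object; FORCE is the grip in N (left out, the last holds). Time passes only in rows, so rows that repeat a pose let the fingers close. It gives the time, the measured TCP pose, the force and the opening at its end, in the units of the state.
- ctrl.get_state(): the state, without advancing time (a new reading comes with each control period).
- ctrl.get_image(name): name is "side" or "top"; returns the picture (400x640x3 uint8, red, green, blue); there is no depth.
- ctrl.camera_model(name): a dict with "mtx" (3x3 intrinsics, pixels), "xyz" and "orientation" of the camera in the world. Camera axes: x right, y up, looking along -z (the intrinsics and any distortion apply to the point x, -y, -z); pixel columns grow to the right and rows downward; lengths in m; the calibration is good to about 2 mm. A picture is of the moment at which its call begins. camera_model takes no time and is no camera call.
- ctrl.close_job(): hands the job in, once; it reports no verdict.
The state is a dict: "time": time; "joint_positions": joint angles; "qd": joint speeds; "joint_torque": joint torques, N m; "position": TCP position; "tool_rot": TCP orientation; "ft_force": force on the tool from outside, world axes, zero at the start; "torque": the same for the moment, N m; "grip_width": opening from 0.0 (shut) to 1.0 (fully open).
Only numpy, scipy, OpenCV 4.12 (cv2) and the standard library are available. Lean on these libraries where they do the work, as an engineer would, in place of code of your own. Each camera call takes 0.05 s, during which the arm holds its last target.

### The job

Press the red spring pedal of the tin holder fully down to its stop, so that its pusher shoves the green tin home into the V stop; the pedal may spring up again. Then carry the pair of nested lids together by the wooden knob, seat them on the tin and let go of them; after that take the brass outer lid alone and lift it straight up, leaving the inner lid with its knob undisturbed in the tin. Finish still holding the outer lid level in the gripper, about 10 cm straight above where it sat and clear of the knob; leave the other things on the worktop alone.

Things in the scene. Friction and masses are not known exactly. Their poses are not given: they have to be found in the camera images.
- clamp: Tin holder fixed to the worktop: aluminium plate 135 x 96 x 12 mm, two grey V-stop blocks (top 50 mm up) on its +x side, a sliding grey pusher (top 43 mm up), a red pedal at its -x end. Origin: underside of the plate, directly under the middle of the tin when it is home in the V stop. Its x axis points from the pedal to the V stop, z up.
- clamp_pedal (a joint): Pedal angle about a level hinge (70 mm on the holder's -x side, 44 mm up): 0 = up as found, 0.40 rad = down at its stop. A spring holds it up: about 4 N on the pad moves it and 8 to 9 N (more with the tin to push) hold it at the stop; let go, it returns. It drives the pusher, 16 mm in all, which slides the tin about 8 to 12 mm into the V stop.
- pedal_pad (a point): Middle of the top face of the red pedal pad (44 x 46 mm, ribbed, 90 mm from the hinge on the holder's -x side). About 66 mm above the worktop with the pedal up (sloping up 0.2 rad away from the tin), about 30 mm at the stop (sloping down 0.2 rad). Press it straight down with closed fingers.
- tin: Green round open tin, outside diameter 47, inside 42, height 75 mm, 0.35 kg, loose, standing on the holder's 12 mm plate between pusher and V stop, about 10 mm short of the V stop at the start. Origin: centre of its underside, z up.
- tin_mouth (a point): Centre of the tin's mouth at rim height (75 mm above its underside, 87 mm above the worktop). z is the tin's axis, up.
- inner_lid: Inner lid, loose, 90 g, stands on the worktop at the start. From its origin (centre of the underside) up: steel plug of diameter 38 mm, 14 mm deep, bevelled foot; flange of diameter 47 mm, 3 mm thick, that sits on the tin's rim; wooden knob of diameter 18 mm to 52 mm.
- inner_knob (a point): Centre of the exposed part of the wooden knob, on its axis (z up), 36.5 mm above the inner lid's underside. The knob stands 31 mm clear above the outer lid (15.5 mm above and below this point); grip it high, fingertips clear of the outer lid. With the inner lid seated this point is 22.5 mm above tin_mouth.
- outer_lid: Brass outer lid, loose, 60 g, 17 mm high, outside diameter 58 mm: flat top 4 mm thick with a central hole of diameter 22 mm round the knob, and a skirt of inside diameter 53 mm. It lies on the inner lid's flange, so the knob lifts both. Origin: centre of the skirt's lower edge. On the tin the skirt reaches 10 mm below the rim.
- outer_mid (a point): Centre of the outer lid on its axis (z up), halfway up its 17 mm height. Nested, it is 24 mm below inner_knob, and the knob's top is 39.5 mm above it. To take the outer lid alone, grip across the outside of its skirt from above; beside the tin the fingers have room down to the V stop.
- ramekin: White ribbed ramekin, 69 mm across, 46 mm high, loose; origin at the centre of its underside. Leave alone.
- jam_jar: Jam jar with white cap, 69 mm across, 99 mm high, loose; origin at the centre of its underside. Leave alone.
- shaker: Small shaker with grey top, 44 mm across, 90 mm high, loose; origin at the centre of its underside. Leave alone.

How it is judged:
On the way, in this order (a step that is already met when the one before it is completed fails the run):
1. the pedal is down at its stop and the tin is home in the V stop (value of joint clamp_pedal above 0.37 rad and horizontal distance between tin_mouth and clamp below 0.0055 m), for 0.2 s.
2. both lids are seated on the tin, nested, with the gripper off the knob (horizontal distance between each of inner_knob, outer_mid and tin_mouth below 0.006 m and z of inner_knob in the frame of tin_mouth between 0.019 and 0.0255 m and angle between each of inner_knob, outer_mid's own z axis and vertical below 0.08 rad and z of outer_mid in the frame of inner_knob below -0.021 m and contact force between the fingers and inner_lid below 0.1 N and horizontal distance between tin_mouth and clamp below 0.0055 m), for 0.3 s.
At the end, for the whole second after the job is handed in: Tin upright, within 6.5 mm of its home in the V stop; inner lid seated (axis within 6 mm, height within 3 mm, tilt under 0.08 rad), untouched; gripper holds the outer lid still, tilt under 0.26 rad, within 50 mm sideways of the tin's axis, 50 to 200 mm above where it sat (horizontal distance between inner_knob and tin_mouth below 0.006 m and z of inner_knob in the frame of tin_mouth between 0.019 and 0.0255 m and angle between inner_knob's own z axis and vertical below 0.08 rad and angle between tin_mouth's own z axis and vertical below 0.06 rad and horizontal distance between tin_mouth and clamp below 0.0065 m and z of outer_mid in the frame of inner_knob between 0.026 and 0.18 m and horizontal distance between outer_mid and tin_mouth below 0.05 m and angle between outer_mid's own z axis and vertical below 0.26 rad and linear speed of outer_lid below 0.03 m/s and contact force between the fingers and outer_lid above 1 N and contact force between outer_lid and inner_lid below 0.05 N and contact force between outer_lid and tin below 0.05 N and contact force between the fingers and inner_lid below 0.1 N); the arm keeps its last pose, push and grip.
It fails at once if the lids come apart (outer lid more than 7 mm off the inner lid) while the inner lid is not seated in the tin (z of outer_mid in the frame of inner_knob above -0.017 m and (z of inner_knob in the frame of tin_mouth above 0.0275 m or horizontal distance between inner_knob and tin_mouth above 0.008 m)).
It fails at once if the ramekin is pushed away or tipped (distance of ramekin from where it was at the start of the episode above 0.03 m or angle between ramekin's own z axis and vertical above 0.35 rad).
It fails at once if the jam jar is pushed away or tipped (distance of jam_jar from where it was at the start of the episode above 0.03 m or angle between jam_jar's own z axis and vertical above 0.35 rad).
It fails at once if the shaker is pushed away or tipped (distance of shaker from where it was at the start of the episode above 0.03 m or angle between shaker's own z axis and vertical above 0.35 rad).
It also fails if it takes over 64 s, if anything falls off the work surface, if the arm or the gripper's body presses on something with over 40 N, if the wrist force passes 120 N, or if a joint passes its speed limit or range.

## Working session

There is one attempt and no reset: what is moved stays moved. The work goes in short steps, Python scripts to look and compute and a shell command to move; the robot and the scene stay as the last step left them, time stands still between calls to the robot, and variables do not carry over. Pictures are saved under pics/ and viewed, and the job is handed in when it is done.

```bash
mkdir -p pics; ls
python3 - <<'E'
from bench import ctrl
import cv2
print(ctrl.get_state(), ctrl.tip_reach)
for n in("top","side"):
    cv2.imwrite(f"pics/{n}0.png",ctrl.get_image(n)[:,:,::-1]); print(n,ctrl.camera_model(n))
E
```

```text
pics
{'time': 0.0, 'joint_positions': array([ 1.12312268,  0.32183859, -0.07008492,  1.45168934,  0.02260125,
        1.37080166, -0.05692209]), 'qd': array([ 1.62494917e-04, -8.80397731e-04, -1.15880557e-04,  3.79252309e-06,
       -7.94430083e-04, -4.79786063e-04,  3.47906260e-04]), 'joint_torque': array([ 1.42139299e-03, -4.91280806e+01, -4.02605440e-01, -3.12526560e+01,
       -6.36624824e-02,  4.37430537e-02,  1.66849409e-04]), 'position': array([ 0.28931563, -0.58146309,  0.23544417]), 'tool_rot': array([-3.05640048e+00, -7.18510452e-01,  8.53167242e-04]), 'ft_force': array([0.47941751, 0.15858672, 0.78807097]), 'torque': array([ 0.02516793, -0.02213785, -0.02316097]), 'grip_width': 0.9996542455368246} 0.014
top {'mtx': array([[517.51811833,   0.        , 325.17900022],
       [  0.        , 517.51811833, 195.64709955],
       [  0.        ,   0.        ,   1.        ]]), 'xyz': array([ 0.41374956, -0.03563521,  1.22729365]), 'orientation': array([ 0.1079004 , -0.09350834, -1.56298618])}
side {'mtx': array([[493.28409866,   0.        , 324.62592315],
       [  0.        , 493.28409866, 204.09082419],
       [  0.        ,   0.        ,   1.        ]]), 'xyz': array([0.0177093 , 0.58385982, 1.12634538]), 'orientation': array([ 0.29568138, -0.80397632, -2.31613126])}
```

View pics/top0.png

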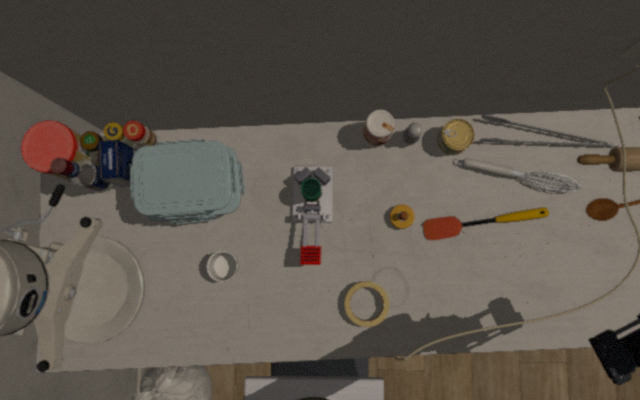

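View pics/side0.png

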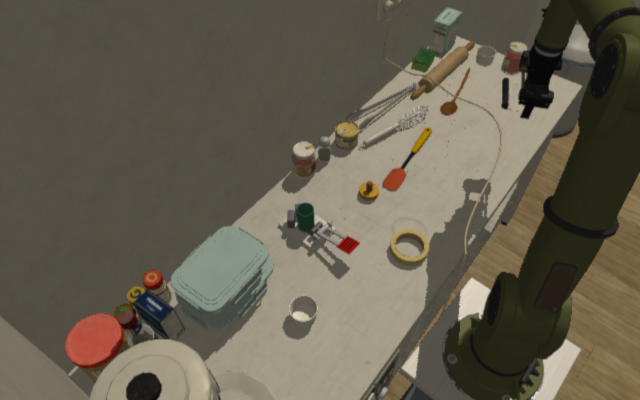

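The top view shows the clamp with the red pad near (311,255) and the tin near (312,190). The lids are near (401,216), the jar (379,126), the shaker (413,131) and the ramekin (220,266). I'll zoom in and measure.

```bash
cat > h.py <<'E'
import numpy as np, cv2
from bench import ctrl
from scipy.spatial.transform import Rotation as R
def ray(n,u,v):
    c=ctrl.camera_model(n); K=np.array(c['mtx'])
    d=np.linalg.inv(K)@[u,v,1]; d=R.from_rotvec(c['orientation']).apply([d[0],-d[1],-d[2]])
    return np.array(c['xyz']),d/np.linalg.norm(d)
def plane(n,u,v,z):
    o,d=ray(n,u,v); return o+d*(z-o[2])/d[2]
def proj(n,p):
    c=ctrl.camera_model(n); q=R.from_rotvec(c['orientation']).inv().apply(np.array(p)-c['xyz'])
    k=np.array(c['mtx'])@[q[0],-q[1],-q[2]]; return k[:2]/k[2]
def tri(uv1,uv2):
    o1,d1=ray("top",*uv1);o2,d2=ray("side",*uv2)
    s=np.linalg.lstsq(np.c_[d1,-d2],o2-o1,rcond=None)[0]
    a=o1+s[0]*d1;b=o2+s[1]*d2
    return (a+b)/2,np.linalg.norm(a-b)
def crop(img,x0,y0,w,h,k,name):
    cv2.imwrite(name,cv2.resize(img[y0:y0+h,x0:x0+w,::-1],None,fx=k,fy=k,interpolation=cv2.INTER_CUBIC))
E
python3 - <<'E'
from h import *
t=cv2.imread("pics/top0.png")[:,:,::-1]; s=cv2.imread("pics/side0.png")[:,:,::-1]
crop(t,280,150,150,125,5,"pics/tc.png"); crop(s,270,170,130,100,6,"pics/sc.png")
for n,im,x0,y0,x1,y1 in(("top",t,280,150,430,275),("side",s,270,170,400,270)):
    hsv=cv2.cvtColor(np.ascontiguousarray(im),cv2.COLOR_RGB2HSV); m0=np.zeros(im.shape[:2],bool); m0[y0:y1,x0:x1]=1
    H,S,V=[hsv[...,i].astype(int) for i in range(3)]
    for nm,m in(("red",((H<6)|(H>174))&(S>150)&(V>80)),("green",(H>60)&(H<95)&(S>90)),("gold",(H>8)&(H<30)&(S>120)&(V>60))):
        k,l,st,c=cv2.connectedComponentsWithStats((m&m0).astype(np.uint8))
        print(n,nm,[(st[i].tolist(),c[i].round(1).tolist()) for i in range(1,k) if st[i][4]>15])
E
```

```text
top red [([300, 246, 21, 19, 306], [309.9, 255.1])]
top green [([301, 178, 19, 23, 336], [310.4, 188.9])]
top gold [([390, 204, 24, 25, 442], [401.6, 216.2]), ([423, 226, 6, 11, 26], [425.7, 231.0])]
side red [([337, 236, 22, 17, 215], [347.9, 244.4])]
side green [([297, 204, 16, 27, 375], [304.9, 216.5])]
side gold [([297, 170, 15, 6, 57], [302.9, 172.7]), ([383, 181, 14, 10, 68], [388.9, 186.1]), ([359, 182, 20, 18, 259], [368.4, 191.0]), ([391, 233, 9, 28, 121], [395.1, 246.8])]
```

View pics/tc.png

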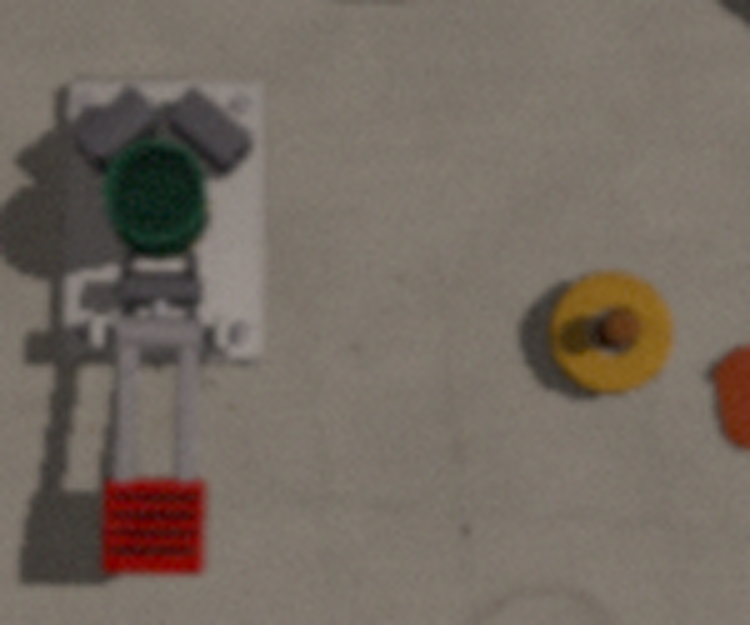

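View pics/sc.png

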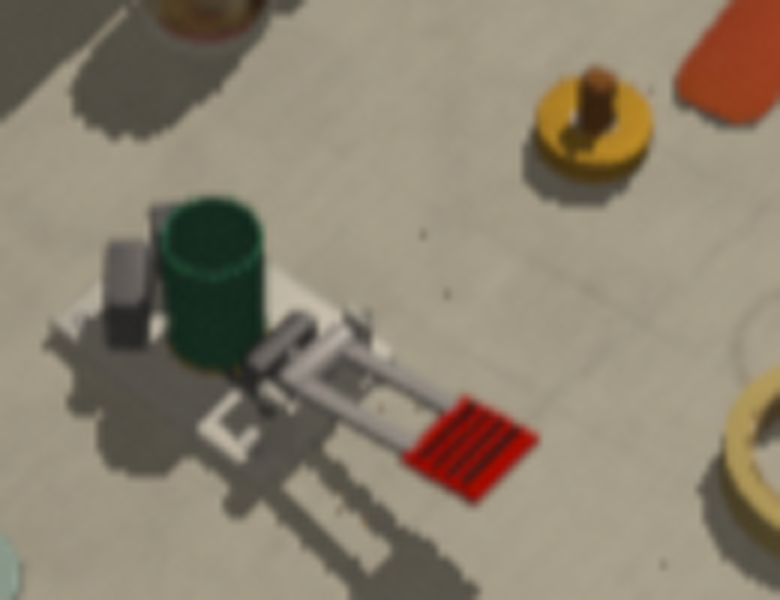

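Run:
```python
from h import *
f=lambda x0,y0,k,u,v:(x0+(u+.5)/k-.5,y0+(v+.5)/k-.5)
T=lambda u,v:f(280,150,5,u,v); S=lambda u,v:f(270,170,6,u,v)
P=lambda n,*a:print(n,*[np.round(x,4) for x in a])
P("pad",plane("top",*T(154,527),.066),plane("side",*S(471,449),.066),*tri(T(154,527),S(471,449)))
P("tinrim",plane("top",*T(156,189),.087),plane("side",*S(212,238),.087))
P("lid",plane("top",*T(611.5,332),.021),plane("side",*S(595,123),.021))
P("knobtop",plane("top",*T(621,328),.052),plane("side",*S(599,76),.052))
c=[plane("top",*T(*q),.012) for q in((67,83),(265,84),(262,360),(63,357))]
for q in c:P("c",q)
c2=[plane("side",*S(*q),.012) for q in((50,328),(240,460),(395,352),(283,268))]
for q in c2:P("cs",q)
P("pusher bar",plane("top",*T(121,292),.043),plane("top",*T(201,292),.043))
for q in((105,482),(204,481),(204,574),(103,573)):P("padc",plane("top",*T(*q),.066))
for q in((465,394),(402,460),(473,506),(541,439)):P("padcs",plane("side",*S(*q),.066))
P("vblocks",plane("top",*T(128,88),.05),plane("top",*T(192,90),.05),plane("top",*T(80,130),.05),plane("top",*T(250,145),.05))
```

```text
pad [0.43   0.0076 0.066 ] [0.4297 0.0102 0.066 ] [0.4305 0.0081 0.0627] 0.0012
tinrim [0.5792 0.0074 0.087 ] [0.579  0.0099 0.087 ]
lid [ 0.5223 -0.2036  0.021 ] [ 0.5213 -0.2009  0.021 ]
knobtop [ 0.5214 -0.2036  0.052 ] [ 0.5237 -0.2034  0.052 ]
c [0.641  0.0532 0.012 ]
c [ 0.641  -0.0413  0.012 ]
c [ 0.5091 -0.0404  0.012 ]
c [0.51   0.0533 0.012 ]
cs [0.6409 0.0568 0.012 ]
cs [0.5254 0.0535 0.012 ]
cs [ 0.511  -0.0376  0.012 ]
cs [ 0.5822 -0.0402  0.012 ]
pusher bar [0.5376 0.0247 0.043 ] [ 0.5378 -0.0121  0.043 ]
padc [0.4498 0.0297 0.066 ]
padc [ 0.4505 -0.0145  0.066 ]
padc [ 0.4093 -0.0148  0.066 ]
padc [0.4095 0.0301 0.066 ]
padcs [ 0.4497 -0.0103  0.066 ]
padcs [0.4485 0.0339 0.066 ]
padcs [0.4109 0.032  0.066 ]
padcs [ 0.4102 -0.0135  0.066 ]
vblocks [0.6317 0.0222 0.05  ] [ 0.6309 -0.0074  0.05  ] [0.6119 0.0441 0.05  ] [ 0.6053 -0.0343  0.05  ]
```

```bash
cat >> h.py <<'E'
def todo(*pts):
    s=ctrl.get_state(); r=R.from_rotvec(s['tool_rot']); print("t",round(s['time'],2),"tcp",np.round(s['position'],4),"F",np.round(s['ft_force'],1),"w",round(float(s['grip_width']),3))
    M=r.as_matrix(); print("x",M[:,0].round(3),"y",M[:,1].round(3))
    Rt=R.from_matrix(np.array([[0,1,0],[1,0,0],[0,0,-1.]]))
    print("turn to x=+Y,y=+X:",(r.inv()*Rt).as_rotvec().round(4))
    for p in pts: print(p,"->",(r.inv().apply(np.array(p)-s['position'])*1000).round(1))
E
python3 - <<'E'
from h import *
todo([.35,-.45,.237],[.44,-.25,.2],[.45,-.1,.18],[.431,.0088,.12])
for n,p in(("jar",(379,122)),("shaker",(413,128))): print(n,plane("top",*p,.095).round(3))
print("ram",plane("top",218,266,.046).round(3))
E
```

```text
t 0.1 tcp [ 0.2893 -0.5815  0.2356] F [0.1 0.  0.8] w 0.998
x [ 0.895  0.446 -0.   ] y [ 0.446 -0.895 -0.002]
turn to x=+Y,y=+X: [-1.600e-03 -9.000e-04 -1.109e+00]
[0.35, -0.45, 0.237] -> [112.9 -90.7  -1.3]
[0.44, -0.25, 0.2] -> [ 282.6 -229.6   35.9]
[0.45, -0.1, 0.18] -> [ 358.4 -359.4   56.2]
[0.431, 0.0088, 0.12] -> [ 389.8 -465.2  116.3]
jar [ 0.727 -0.145  0.095]
shaker [ 0.714 -0.221  0.095]
ram [0.404 0.218 0.046]
```

```bash
python3 -m handwheel '[[37,-30,0,0,0,-0.12,1],[75,-60,0,0,0,-0.24,1],[113,-91,0,0,0,-0.36,1],[155,-125,10,0,0,-0.48,1],[198,-160,18,0,0,-0.6,1],[240,-195,27,0,0,-0.72,1],[283,-230,36,0,0,-0.84,1],[320,-280,46,0,0,-0.94,1],[345,-325,55,0,0,-1.03,1],[365,-375,65,0,0,-1.11,1],[380,-425,85,0,0,-1.109,1],[390,-465,106,0,0,-1.109,1]]' 20
python3 - <<'E'
from h import *
todo([.431,.0088,.085],[.431,.0088,.044])
crop(ctrl.get_image("top"),250,100,160,160,4,"pics/t2.png");crop(ctrl.get_image("side"),270,120,160,150,4,"pics/s2.png")
E
```

```text
time: 1.6
position: [0.431, 0.0103, 0.13]
tool_rot: [2.219, 2.223, 0.0]
ft_force: [1.3, 0.8, 0.4]
grip_width: 0.006
t 1.6 tcp [0.431  0.0103 0.13  ] F [1.3 0.8 0.4] w 0.006
x [-0.002  1.    -0.   ] y [1.    0.002 0.001]
turn to x=+Y,y=+X: [0.0005 0.0004 0.0016]
[0.431, 0.0088, 0.085] -> [-1.4 -0.  45. ]
[0.431, 0.0088, 0.044] -> [-1.4 -0.  86. ]
```

View pics/s2.png

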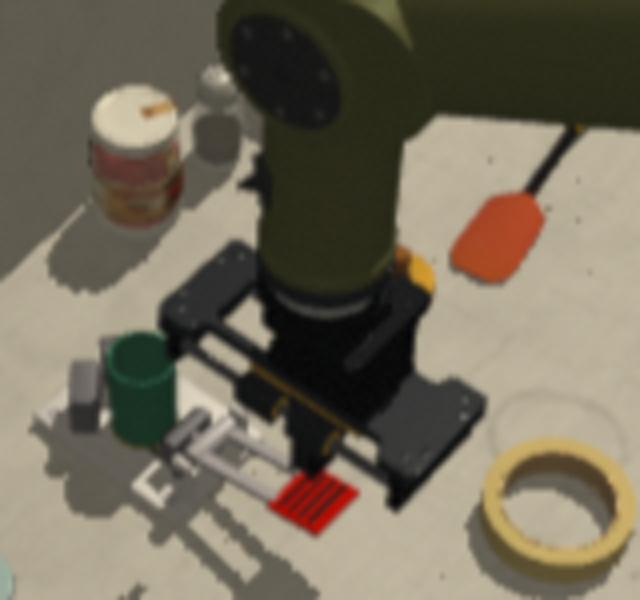

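The closed fingertips, at (310,470) in the crop, hang just above the pad. The body clears the tin. Pressing now.

```bash
python3 -m handwheel '[[-1,0,20,0,0,0,1],[-1,0,40,0,0,0,1],[-1,0,50,0,0,0,1],[-1,0,57,0,0,0,1],[-1,0,64,0,0,0,1],[-1,0,71,0,0,0,1],[-1,0,78,0,0,0,1],[-1,0,84,0,0,0,1],[-1,0,87,0,0,0,1],[-1,0,87,0,0,0,1]]'
python3 - <<'E'
from h import *
todo()
crop(ctrl.get_image("side"),270,120,160,150,4,"pics/s3.png")
E
```

```text
time: 2.95
position: [0.4322, 0.0068, 0.0452]
tool_rot: [2.221, 2.22, -0.001]
ft_force: [-6.3, -0.1, 16.3]
grip_width: 0.005
t 2.95 tcp [0.4322 0.0068 0.0452] F [-6.3 -0.1 16.3] w 0.005
x [ 0.     1.    -0.001] y [ 1. -0.  0.]
turn to x=+Y,y=+X: [ 0.      0.0013 -0.0003]
```

View pics/s3.png

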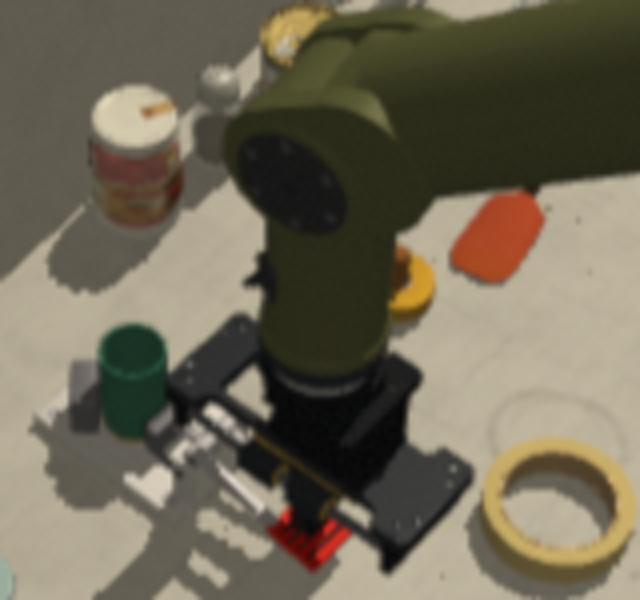

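The tin has moved into the V, its rim shifting from (143,355) to (133,350). I'll press further to be sure the pedal is on its stop.

```bash
python3 -m handwheel '[[0,0,3,0,0,0,1],[0,0,6,0,0,0,1],[0,0,6,0,0,0,1],[0,0,6,0,0,0,1]]'
python3 - <<'E'
from h import *
todo()
im=ctrl.get_image("side");crop(im,270,170,100,75,8,"pics/s4.png")
E
```

```text
time: 3.5
position: [0.4326, 0.0068, 0.0436]
tool_rot: [2.221, 2.22, -0.007]
ft_force: [-23.1, 0.0, 62.3]
grip_width: 0.004
t 3.5 tcp [0.4326 0.0068 0.0436] F [-23.1   0.   62.3] w 0.004
x [ 0.     1.    -0.004] y [ 1.    -0.    -0.002]
turn to x=+Y,y=+X: [-0.0018  0.0042 -0.0004]
```

View pics/s4.png

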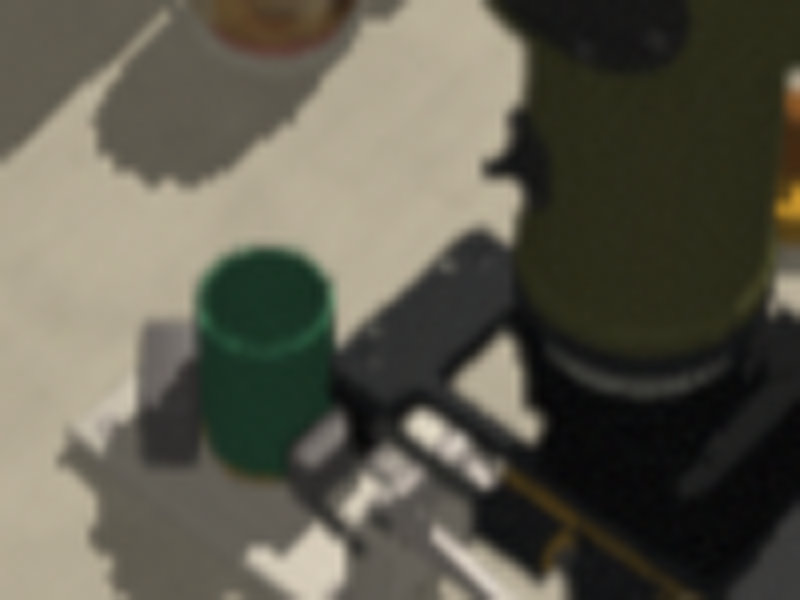

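The pedal is hard on its stop (62 N), and the rim centre sits at crop (265,300). Releasing now.

```bash
python3 -m handwheel '[[0,0,-10,0,0,0,1],[0,0,-30,0,0,0,1],[0,0,-60,0,0,0,1],[0,0,-100,0,0,0,1]]'
python3 - <<'E'
from h import *
print(plane("side",270+265.5/8-.5,170+300.5/8-.5,.087))
todo([.44,-.08,.16],[.522,-.2022,.16],[.522,-.2022,.12])
E
```

```text
time: 4.05
position: [0.4315, 0.007, 0.1383]
tool_rot: [2.221, 2.221, 0.0]
ft_force: [1.1, -0.6, -0.6]
grip_width: 0.006
[0.58844138 0.00833107 0.087     ]
t 4.05 tcp [0.4315 0.007  0.1383] F [ 1.1 -0.6 -0.6] w 0.006
x [0. 1. 0.] y [ 1. -0.  0.]
turn to x=+Y,y=+X: [ 0.0002 -0.0001 -0.0001]
[0.44, -0.08, 0.16] -> [-87.    8.5 -21.7]
[0.522, -0.2022, 0.16] -> [-209.2   90.5  -21.7]
[0.522, -0.2022, 0.12] -> [-209.2   90.5   18.3]
```

```bash
python3 -m handwheel '[[-30,8,-22,0,0,0,0.3],[-70,25,-22,0,0,0,0.3],[-120,45,-22,0,0,0,0.3],[-165,68,-15,0,0,0,0.3],[-195,82,0,0,0,0,0.3],[-209,90,15,0,0,0,0.3],[-209,90,25,0,0,0,0.3],[-209,90,25,0,0,0,0.3]]'
python3 - <<'E'
from h import *
todo([.522,-.2022,.043])
im=ctrl.get_image("side");crop(im,290,140,120,100,6,"pics/s5.png")
im=ctrl.get_image("top");crop(im,280,150,150,125,5,"pics/t5.png")
E
```

```text
time: 5.05
position: [0.5209, -0.2008, 0.1118]
tool_rot: [-2.219, -2.221, 0.0]
ft_force: [0.0, 0.5, 0.2]
grip_width: 0.347
t 5.05 tcp [ 0.5209 -0.2008  0.1118] F [0.  0.5 0.2] w 0.347
x [-0.001  1.     0.001] y [ 1.     0.001 -0.001]
turn to x=+Y,y=+X: [-0.0014 -0.0011  0.0009]
[0.522, -0.2022, 0.043] -> [-1.5  1.2 68.8]
```

View pics/s5.png

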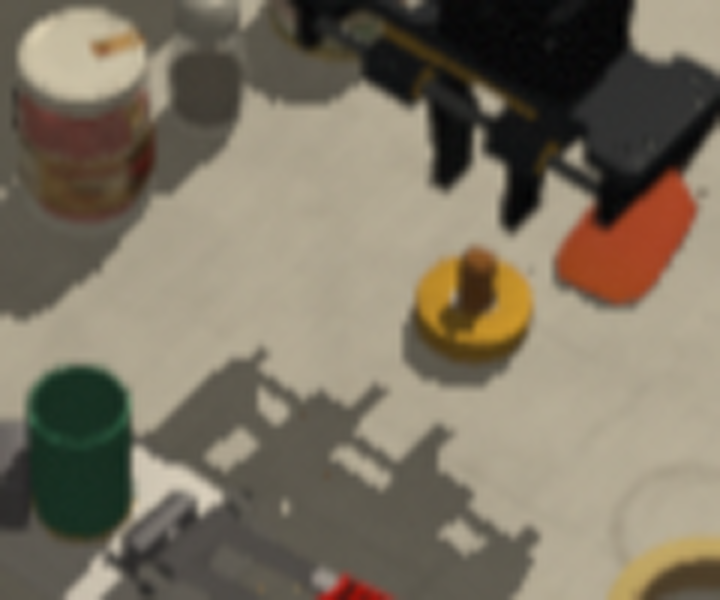

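View pics/t5.png

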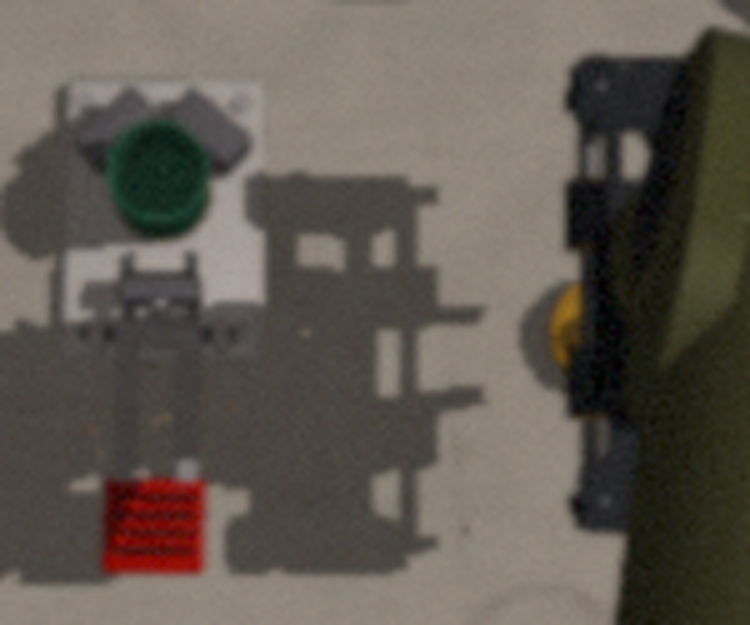

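Run:
```python
from h import *
f=lambda x0,y0,k,u,v:(x0+(u+.5)/k-.5,y0+(v+.5)/k-.5)
g=lambda n,p,x0,y0,k:((proj(n,p)+.5-[x0,y0])*k-.5).round(1)
print("tin",plane("top",*f(280,150,5,159,171),.087),plane("side",*f(290,140,6,79,407),.087))
t=np.array([.5209,-.2008,.0978])
for d in(-.015,0,.015): print(d,g("side",t+[d,0,0],290,140,6),g("top",t+[d,0,0],280,150,5))
```

```text
tin [0.58734342 0.0061538  0.087     ] [0.58750821 0.00910647 0.087     ]
-0.015 [513.3 213.7] [630.  353.8]
0 [487.6 197.9] [629.5 319.6]
0.015 [462.2 182.3] [629.  285.5]
```

The open fingers straddle the knob at (478,265) in the side crop. The tin-to-knob offset agrees in both views at about (65.5, 210) mm. Descending and gripping the knob.

```bash
python3 -m handwheel '[[-1,1,15,0,0,0,0.3],[-1.5,1.2,35,0,0,0,0.3],[-1.5,1.2,52,0,0,0,0.3],[-1.5,1.2,63,0,0,0,0.3],[-1.5,1.2,69,0,0,0,0.3],[-1.5,1.2,69,0,0,0,0.3],[-1.5,1.2,69,0,0,0,0.7],[-1.5,1.2,69,0,0,0,1],[-1.5,1.2,69,0,0,0,1],[-1.5,1.2,69,0,0,0,1]]' 25
python3 - <<'E'
from h import *
todo()
im=ctrl.get_image("side");crop(im,330,150,80,65,9,"pics/s6.png")
E
```

```text
time: 6.4
position: [0.5231, -0.2036, 0.0441]
tool_rot: [2.221, 2.221, 0.0]
ft_force: [-0.6, 0.1, 3.1]
grip_width: 0.198
t 6.4 tcp [ 0.5231 -0.2036  0.0441] F [-0.6  0.1  3.1] w 0.198
x [ 0.     1.    -0.001] y [ 1.    -0.     0.001]
turn to x=+Y,y=+X: [ 0.0007  0.0006 -0.    ]
```

View pics/s6.png

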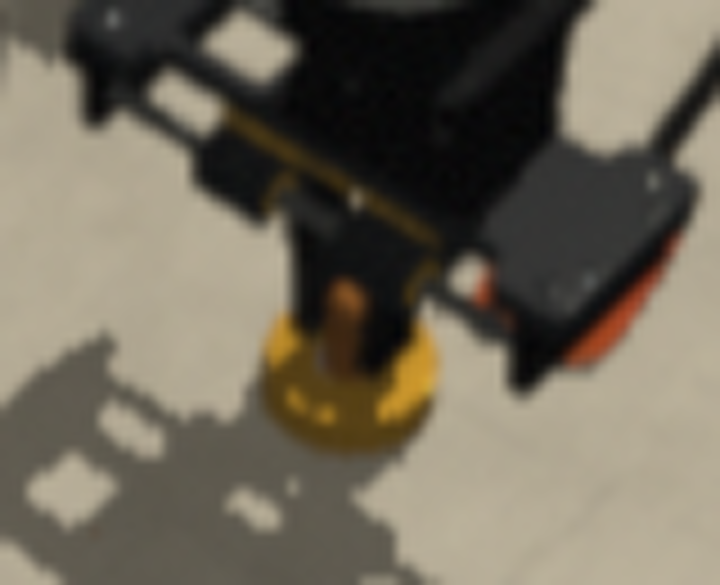

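The jaws have stopped on the knob (17 mm), with the tips clear of the outer lid. Lifting and carrying.

```bash
python3 -m handwheel '[[0,0,-8,0,0,0,1],[0,0,-25,0,0,0,1],[0,0,-50,0,0,0,1],[0,0,-80,0,0,0,1],[0,0,-103,0,0,0,1],[4,2,-116,0,0,0,1],[15,6,-118,0,0,0,1],[33,12,-118,0,0,0,1],[56,19,-118,0,0,0,1],[80,27,-118,0,0,0,1],[104,35,-118,0,0,0,1]]'; python3 -m handwheel '[[24,7.5,0,0,0,0,1],[48,15,0,0,0,0,1],[70,21,0,0,0,0,1],[88,26,0,0,0,0,1],[100,29,0,0,0,0,1],[105,30.5,0,0,0,0,1],[106,30.5,0,0,0,0,1],[106,30.5,0,0,0,0,1]]'
python3 - <<'E'
from h import *
todo([.5886,.0063,.125])
im=ctrl.get_image("side");cv2.imwrite("pics/side7.png",im[:,:,::-1]);crop(im,260,150,90,75,8,"pics/s7.png")
im=ctrl.get_image("top");cv2.imwrite("pics/top7.png",im[:,:,::-1]);crop(im,270,140,90,75,8,"pics/t7.png")
E
```

```text
time: 7.82
position: [0.5575, -0.0966, 0.1603]
tool_rot: [-2.218, -2.222, 0.001]
ft_force: [-0.1, -0.8, -2.2]
grip_width: 0.197
time: 8.82
position: [0.5882, 0.0057, 0.1615]
tool_rot: [2.223, 2.22, -0.001]
ft_force: [-1.0, -0.2, -1.0]
grip_width: 0.197
t 8.82 tcp [0.5882 0.0057 0.1615] F [-1.  -0.2 -1. ] w 0.197
x [ 0.001  1.    -0.001] y [ 1.    -0.001 -0.   ]
turn to x=+Y,y=+X: [-0.0002  0.0006 -0.0012]
[0.5886, 0.0063, 0.125] -> [ 0.7  0.4 36.5]
```

View pics/s7.png

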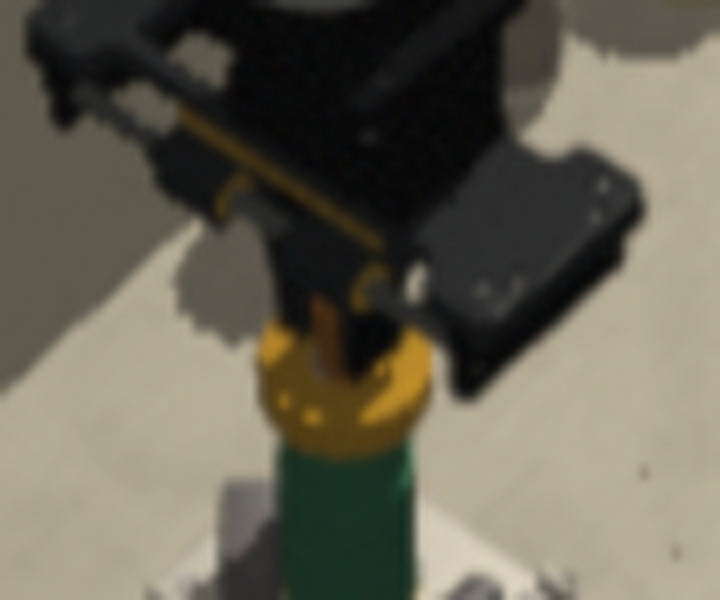

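View pics/t7.png

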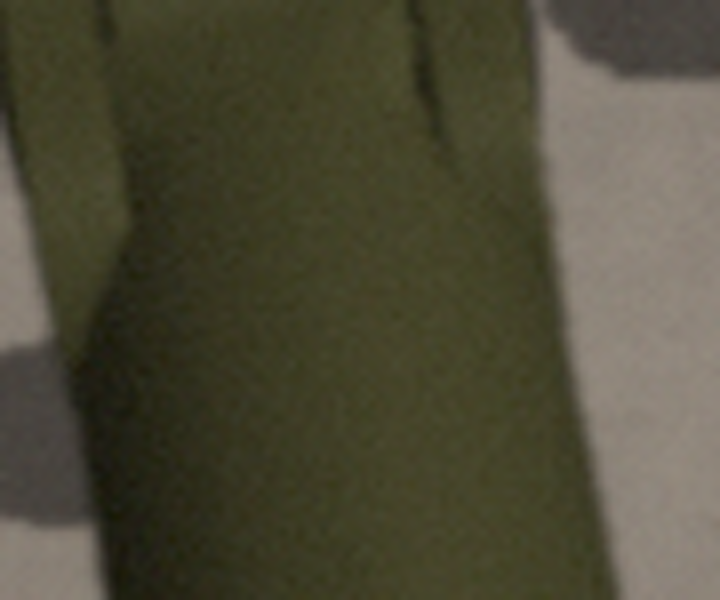

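Run:
```python
from h import *
im=cv2.imread("pics/side7.png")[:,:,::-1]
im=np.clip(im.astype(float)*1.8,0,255).astype(np.uint8)
crop(im,285,178,36,36,16,"pics/s7z.png")
g=lambda n,p,x0,y0,k:((proj(n,p)+.5-[x0,y0])*k-.5).round(1)
c=np.array([.5882,.0057,.1615])
for dz in(-.0441,-.0401,-.0231,-.0076,.0079):print(dz,g("side",c+[0,0,dz],285,178,16),g("side",c+[0,.0026,dz],285,178,16))
```

```text
-0.0441 [296.4 349.8] [285.7 359.2]
-0.0401 [295.6 334.5] [284.9 343.9]
-0.0231 [292.3 268.6] [281.4 278. ]
-0.0076 [289.2 207.2] [278.2 216.6]
0.0079 [286.  144.7] [274.9 154.1]
```

View pics/s7z.png

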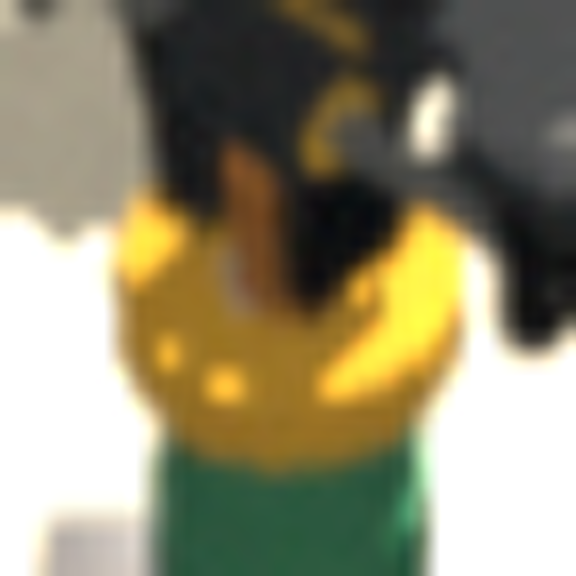

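Run:
```python
from h import *
for nm,k in(("pics/s6.png",9),("pics/s7.png",8),("pics/sc.png",6)):
    im=cv2.imread(nm); h=cv2.cvtColor(im,cv2.COLOR_BGR2HSV); H,S,V=[h[...,i].astype(int) for i in range(3)]
    m=((H>14)&(H<30)&(S>140)&(V>60)).astype(np.uint8)
    n,l,st,c=cv2.connectedComponentsWithStats(m); 
    # biggest
    i=1+np.argmax(st[1:,4]); ys,xs=np.where(l==i); x0,x1=xs.min(),xs.max(); cx=(x0+x1)/2; w=(x1-x0)
    low=np.array([(x,ys[xs==x].max()) for x in range(x0,x1+1)])
    sel=np.abs(low[:,0]-cx)<.38*w
    p=np.polyfit((low[sel,0]-cx)/w,low[sel,1]/w,2)
    pts=low[np.abs(low[:,0]-cx)<.47*w].astype(np.float32)
    print(nm,x0/k,x1/k,"w",w/k,"slope at centre",p.round(3),"leftmost y",ys[xs<=x0+2].mean()/k,"rightmost y",ys[xs>=x1-2].mean()/k)
```

```text
pics/s6.png 29.555555555555557 48.333333333333336 w 18.77777777777778 slope at centre [-0.938  0.017  2.665] leftmost y 41.44214559386973 rightmost y 40.45107794361526
pics/s7.png 32.375 53.625 w 21.25 slope at centre [-1.113e+00 -1.000e-03  2.692e+00] leftmost y 44.135416666666664 rightmost y 45.37129629629629
pics/sc.png 89.5 108.33333333333333 w 18.833333333333332 slope at centre [-0.976  0.015  1.598] leftmost y 21.20952380952381 rightmost y 20.638528138528137
```

Run:
```python
from h import *
a=np.linspace(0,2*np.pi,721)
def ex(c,th=0,n="side"):
    r=R.from_rotvec([th,0,0]); lo=[proj(n,np.array(c)+r.apply([.029*np.cos(t),.029*np.sin(t),-.0085])) for t in a]
    up=[proj(n,np.array(c)+r.apply([.029*np.cos(t),.029*np.sin(t),.0085])) for t in a]
    q=np.array(lo+up); x0,x1=q[:,0].min(),q[:,0].max(); cx=(x0+x1)/2; w=x1-x0
    xs=np.linspace(-.38,.38,60); lo=np.array(lo)
    ys=[lo[np.abs(lo[:,0]-cx-x*w)<.15][:,1].max()/w for x in xs]
    return w.round(2),np.polyfit(xs,ys,2).round(3),round(x0,1),round(x1,1)
print(ex([.522,-.2022,.0125]))
for th in(-.12,-.06,0,.06,.12):print(th,ex([.588,.0065,.130],th))
print(260+32.375,260+53.625, )
```

```text
(np.float64(20.22), array([-0.906,  0.018,  9.95 ]), np.float64(358.6), np.float64(378.8))
-0.12 (np.float64(22.91), array([-1.009, -0.02 ,  9.071]), np.float64(291.2), np.float64(314.2))Traceback (most recent call last):
  File "<stdin>", line 11, in <module>
  File "<stdin>", line 4, in ex
  File "h.py", line 11, in proj
    c=ctrl.camera_model(n); q=R.from_rotvec(c['orientation']).inv().apply(np.array(p)-c['xyz'])
ValueError: time passes only in moves, steps and waits
```

```bash
sed -i 's/^from scipy.*/&\nfrom functools import lru_cache\ncm=lru_cache(None)(lambda n: ctrl.camera_model(n))/; s/c=ctrl.camera_model(n)/c=cm(n)/' h.py
python3 - <<'E'
from h import *
a=np.linspace(0,2*np.pi,721)
def ex(c,th=0,n="side"):
    r=R.from_rotvec([th,0,0]); lo=[proj(n,np.array(c)+r.apply([.029*np.cos(t),.029*np.sin(t),-.0085])) for t in a]
    up=[proj(n,np.array(c)+r.apply([.029*np.cos(t),.029*np.sin(t),.0085])) for t in a]
    q=np.array(lo+up); x0,x1=q[:,0].min(),q[:,0].max(); cx=(x0+x1)/2; w=x1-x0
    xs=np.linspace(-.38,.38,60); lo=np.array(lo)
    ys=[lo[np.abs(lo[:,0]-cx-x*w)<.15][:,1].max()/w for x in xs]
    return w.round(2),np.polyfit(xs,ys,2).round(3),round(x0,1),round(x1,1)
for th in(-.12,-.06,0,.06,.12):print(th,ex([.588,.0065,.130],th))
E
```

```text
-0.12 (np.float64(22.91), array([-1.009, -0.02 ,  9.071]), np.float64(291.2), np.float64(314.2))
-0.06 (np.float64(22.73), array([-0.958, -0.014,  9.135]), np.float64(291.3), np.float64(314.1))
0 (np.float64(22.51), array([-9.080e-01, -5.000e-03,  9.215e+00]), np.float64(291.4), np.float64(313.9))
0.06 (np.float64(22.42), array([-8.660e-01,  1.000e-03,  9.242e+00]), np.float64(291.6), np.float64(314.0))
0.12 (np.float64(22.61), array([-0.842,  0.016,  9.158]), np.float64(291.5), np.float64(314.1))
```

The visible strip of knob leans about 0.1 rad towards +y: in the zoom its left edge runs from (222,150) to (248,300), where roughly 7 px of lean would be expected. The lids probably swung about the jaw axis on the way. I'll grip harder, counter-tilt about the jaw axis and compare.

```bash
python3 -m handwheel '[[0,0,0,0,0.0,0,1],[0,0,0,0,0.05,0,1],[0,0,0,0,0.1,0,1],[0,0,0,0,0.1,0,1],[0,0,0,0,0.1,0,1]]' 45
python3 - <<'E'
from h import *
todo()
im=ctrl.get_image("side");cv2.imwrite("pics/side8.png",im[:,:,::-1]);crop(im,260,150,90,75,8,"pics/s8.png")
im=np.clip(im.astype(float)*1.8,0,255).astype(np.uint8)
crop(im,285,178,36,36,16,"pics/s8z.png")
for nm,k in(("pics/s7.png",8),("pics/s8.png",8)):
    im=cv2.imread(nm); h=cv2.cvtColor(im,cv2.COLOR_BGR2HSV); H,S,V=[h[...,i].astype(int) for i in range(3)]
    m=((H>14)&(H<30)&(S>140)&(V>60)).astype(np.uint8)
    n,l,st,c=cv2.connectedComponentsWithStats(m); 
    i=1+np.argmax(st[1:,4]); ys,xs=np.where(l==i); x0,x1=xs.min(),xs.max(); cx=(x0+x1)/2; w=(x1-x0)
    low=np.array([(x,ys[xs==x].max()) for x in range(x0,x1+1)])
    sel=np.abs(low[:,0]-cx)<.38*w
    p=np.polyfit((low[sel,0]-cx)/w,low[sel,1]/w,2)
    print(nm,x0/k,x1/k,"w",w/k,p.round(3))
E
```

```text
time: 9.55
position: [0.5882, 0.0068, 0.1616]
tool_rot: [-2.17, -2.171, -0.108]
ft_force: [0.2, -0.3, -0.4]
grip_width: 0.189
t 9.55 tcp [0.5882 0.0068 0.1616] F [ 0.2 -0.3 -0.4] w 0.189
x [-0.     0.995  0.099] y [ 1.  0. -0.]
turn to x=+Y,y=+X: [-0.     -0.0994  0.0001]
pics/s7.png 32.375 53.625 w 21.25 [-1.113e+00 -1.000e-03  2.692e+00]
pics/s8.png 31.875 52.625 w 20.75 [-0.99  -0.006  2.782]
```

View pics/s8z.png

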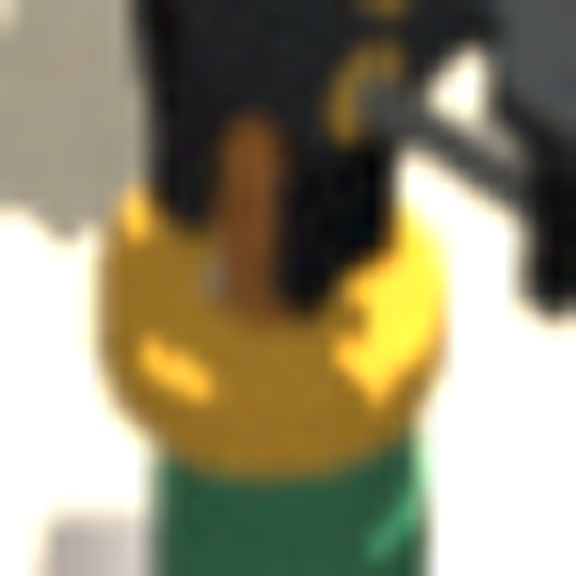

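Run:
```python
from h import *
from scipy.optimize import fsolve
f=lambda x0,y0,k,u,v:(x0+(u+.5)/k-.5,y0+(v+.5)/k-.5)
a=np.linspace(0,2*np.pi,181)
def ext(n,c,r):
    q=np.array([proj(n,[c[0]+r*np.cos(t),c[1]+r*np.sin(t),c[2]]) for t in a]); return q
# tin via rim: left/right of rim & top row
def comp(nm,hl,hh,smin,vmin,k,x0,y0,near,sub=None):
    im=cv2.imread(nm); h=cv2.cvtColor(im,cv2.COLOR_BGR2HSV); H,S,V=[h[...,i].astype(int) for i in range(3)]
    m=((H>=hl)&(H<=hh)&(S>smin)&(V>vmin)).astype(np.uint8)
    n,l,st,c=cv2.connectedComponentsWithStats(m); i=1+np.argmax(st[1:,4]); x,y,w,hh_,_=st[i]
    return f(x0,y0,k,x-.5,y-.5),f(x0,y0,k,x+w-.5,y+hh_-.5)
for nm,cam,k,x0,y0 in(("pics/s5.png","side",6,290,140),("pics/s4.png","side",8,270,170),("pics/t5.png","top",5,280,150)):
    (l,t),(r,b)=comp(nm,60,95,90,0,k,x0,y0,0); print(nm,l,r,t,b)
    def g(p):
        q=ext(cam,[p[0],p[1],.087],.0235); return [(q[:,0].min()+q[:,0].max())/2-(l+r)/2,q[:,1].min()-t]
    print("tin",fsolve(g,[.588,.008]).round(4))
for nm,zc in(("pics/s8.png",.1616),("pics/s7.png",.1615)):
    (l,t),(r,b)=comp(nm,14,30,120,50,8,260,150,0); print(nm,l,r,t,b)
    z=zc-.0441+.004
    def g(p):
        q=ext("side",[p[0],p[1],z],.029); return [(q[:,0].min()+q[:,0].max())/2-(l+r)/2,q[:,1].max()-b]
    print("lid",fsolve(g,[.588,.008]).round(4))
(l,t),(r,b)=comp("pics/s6.png",14,30,120,50,9,330,150,0)
def g(p):
    q=ext("side",[p[0],p[1],.004],.029); return [(q[:,0].min()+q[:,0].max())/2-(l+r)/2,q[:,1].max()-b]
print("lid6",fsolve(g,[.522,-.2]).round(4))
```

```text
pics/s5.png 294.6666666666667 310.8333333333333 201.16666666666666 228.33333333333331
tin [0.586  0.0107]
pics/s4.png 294.75 311.125 201.25 228.375
tin [0.5855 0.0106]
pics/t5.png 300.5 321.1 174.1 196.5
tin [0.5858 0.0075]
pics/s8.png 291.125 312.5 185.375 207.5
lid [0.5898 0.0086]
pics/s7.png 291.75 313.5 186.875 207.0
lid [0.5894 0.0059]
lid6 [ 0.5245 -0.2058]
```

Run:
```python
from h import *
from scipy.optimize import fsolve
a=np.linspace(0,2*np.pi,181)
def ext(n,c,r): return np.array([proj(n,[c[0]+r*np.cos(t),c[1]+r*np.sin(t),c[2]]) for t in a])
for cam,u,t,b in(("side",302.75,201.17,228.33),("side",302.94,201.25,228.37),("top",310.8,174.1,196.5)):
    for z,bot,v in((.087,0,t),(.012,1,b)):
        def g(p):
            q=ext(cam,[p[0],p[1],.087],.0235); w=ext(cam,[p[0],p[1],z],.0235)
            return [(q[:,0].min()+q[:,0].max())/2-u,(w[:,1].max() if bot else w[:,1].min())-v]
        print(cam,"bottom" if bot else "rim",fsolve(g,[.588,.008]).round(4))
c=cm("side")
g=lambda p,x0,y0,k:((proj("side",p)+.5-[x0,y0])*k-.5).round(1)
print("s6 TCP axis",g([.5231,-.2036,.037],330,150,9),g([.5231,-.2036,.052],330,150,9))
im=cv2.imread("pics/s6.png");im=np.clip(im*1.8,0,255).astype(np.uint8);cv2.imwrite("pics/s6z.png",cv2.resize(im[250:480,230:470],None,fx=2.5,fy=2.5))
```

```text
side rim [0.586  0.0107]
side bottom [0.5932 0.0029]
side rim [0.5855 0.0106]
side bottom [0.5927 0.0026]
top rim [0.5858 0.0075]
top bottom [0.5919 0.0075]
s6 TCP axis [357.2 325.2] [360.6 294.8]
```

View pics/s6z.png

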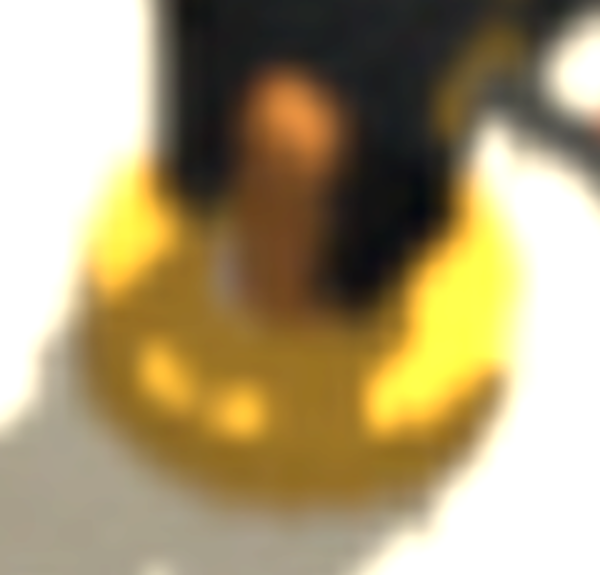

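The knob's left edge now runs (218,130)→(228,300), so it is upright as far as I can measure. The lid is about 1–2 mm left of the tin axis, which is +y. I'll shift by -1.3 mm and go down to just above the rim.

```bash
python3 -m handwheel '[[-1.8,0,6,0,0,0,1],[-2.6,0,13,0,0,0,1],[-3.4,0,20,0,0,0,1],[-3.9,0,25,0,0,0,1],[-3.9,0,25,0,0,0,1],[-3.9,0,25,0,0,0,1]]'
python3 - <<'E'
from h import *
todo([.5882,.0055,.117])
im=ctrl.get_image("side");cv2.imwrite("pics/side9.png",im[:,:,::-1])
im=np.clip(im.astype(float)*1.8,0,255).astype(np.uint8)
crop(im,285,183,36,36,16,"pics/s9z.png")
E
```

```text
time: 10.35
position: [0.5884, 0.0053, 0.1365]
tool_rot: [-2.17, -2.17, -0.109]
ft_force: [0.0, -0.8, -1.4]
grip_width: 0.192
t 10.35 tcp [0.5884 0.0053 0.1365] F [ 0.  -0.8 -1.4] w 0.192
x [-0.     0.995  0.1  ] y [1. 0. 0.]
turn to x=+Y,y=+X: [ 0.0003 -0.0999  0.    ]
[0.5882, 0.0055, 0.117] -> [-1.7 -0.2 19.4]
```

View pics/s9z.png

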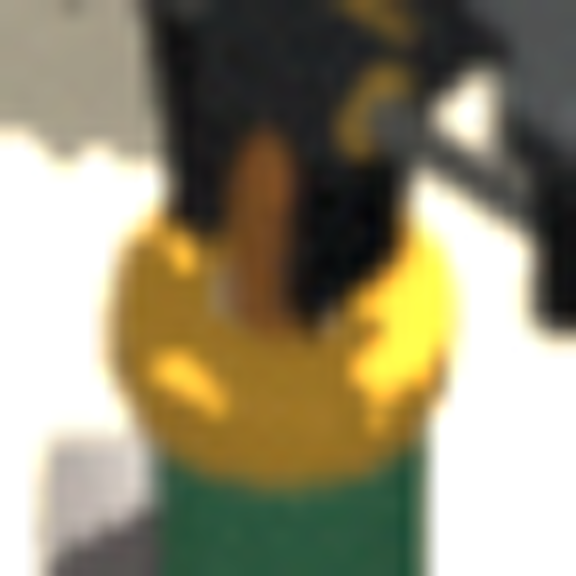

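The lid middle is at zoom x≈281 and the tin axis at ≈289, so I'll shift another -1.5 mm in y and lower gently while watching the force.

```bash
python3 -m handwheel '[[-1.5,0,2,0,0,0,1],[-2,0,5,0,0,0,1],[-2.4,0,8,0,0,0,1],[-2.6,0,11,0,0,0,1],[-2.6,0,11,0,0,0,1]]'
python3 - <<'E'
from h import *
todo([.5882,.0038,.117])
im=ctrl.get_image("side");cv2.imwrite("pics/side10.png",im[:,:,::-1])
im=np.clip(im.astype(float)*1.8,0,255).astype(np.uint8)
crop(im,285,183,36,36,16,"pics/s10z.png")
E
```

```text
time: 11.02
position: [0.588, 0.0038, 0.1247]
tool_rot: [-2.17, -2.17, -0.108]
ft_force: [0.9, -0.3, -0.2]
grip_width: 0.192
t 11.03 tcp [0.588  0.0038 0.1247] F [ 0.9 -0.3 -0.2] w 0.192
x [-0.     0.995  0.1  ] y [ 1.     0.    -0.001]
turn to x=+Y,y=+X: [-0.0007 -0.1     0.0001]
[0.5882, 0.0038, 0.117] -> [-0.8  0.2  7.6]
```

View pics/s10z.png

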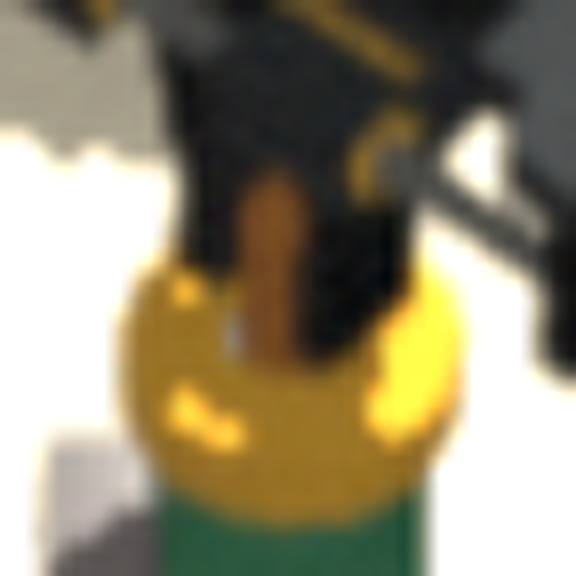

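The force is nil with the plug about 6 mm inside, and the lid mid (292) matches the tin mid (293). Lowering to the seat.

```bash
python3 -m handwheel '[[-0.3,0,3,0,0,0,1],[-0.6,0,6,0,0,0,1],[-0.7,0,7,0,0,0,1],[-0.7,0,7,0,0,0,1]]'
python3 - <<'E'
from h import *
todo()
im=ctrl.get_image("side");cv2.imwrite("pics/side11.png",im[:,:,::-1])
im=np.clip(im.astype(float)*1.8,0,255).astype(np.uint8)
crop(im,285,183,36,36,16,"pics/s11z.png")
E
```

```text
time: 11.58
position: [0.5885, 0.0038, 0.1186]
tool_rot: [-2.17, -2.171, -0.109]
ft_force: [-0.2, 0.8, 2.9]
grip_width: 0.193
t 11.57 tcp [0.5885 0.0038 0.1186] F [-0.2  0.8  2.9] w 0.193
x [-0.     0.995  0.1  ] y [1.    0.    0.001]
turn to x=+Y,y=+X: [ 0.0006 -0.0998  0.0001]
```

View pics/s11z.png

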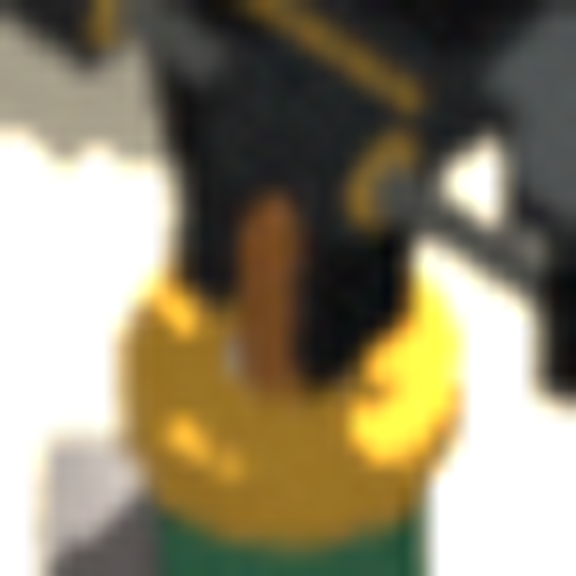

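```bash
python3 -m handwheel '[[-0.1,0,1,0,0,0,1],[-0.2,0,2,0,0,0,1],[-0.2,0,2,0,0,0,1]]' 12
python3 - <<'E'
from h import *
todo()
E
```

```text
time: 12.0
position: [0.5889, 0.0045, 0.117]
tool_rot: [-2.17, -2.171, -0.111]
ft_force: [-0.8, 1.1, 7.0]
grip_width: 0.203
t 12.0 tcp [0.5889 0.0045 0.117 ] F [-0.8  1.1  7. ] w 0.203
x [-0.001  0.995  0.1  ] y [1.    0.    0.001]
turn to x=+Y,y=+X: [ 0.0014 -0.1006  0.0006]
```

It sits at the seated height. Releasing slowly and backing off.

```bash
python3 -m handwheel '[[0,0,0,0,0,0,0.5],[0,0,0,0,0,0,0.3],[0,0,-1,0,0,0,0.3],[0,0,-10,0,0,0,0.3],[0,0,-30,0,-0.03,0,0.3],[0,0,-60,0,-0.08,0,0.0],[0,0,-60,0,-0.1,0,-0.5],[0,0,-60,0,-0.1,0,-1]]'
python3 - <<'E'
from h import *
todo()
im=ctrl.get_image("side");cv2.imwrite("pics/side12.png",im[:,:,::-1])
im=np.clip(im.astype(float)*1.6,0,255).astype(np.uint8)
crop(im,280,165,48,60,10,"pics/s12z.png")
E
```

```text
time: 13.0
position: [0.588, -0.0017, 0.1755]
tool_rot: [-2.22, -2.222, 0.0]
ft_force: [0.1, 0.2, 0.1]
grip_width: 0.606
t 13.0 tcp [ 0.588  -0.0017  0.1755] F [0.1 0.2 0.1] w 0.606
x [-0.001  1.     0.   ] y [ 1.     0.001 -0.   ]
turn to x=+Y,y=+X: [-0.0002 -0.      0.001 ]
```

View pics/s12z.png

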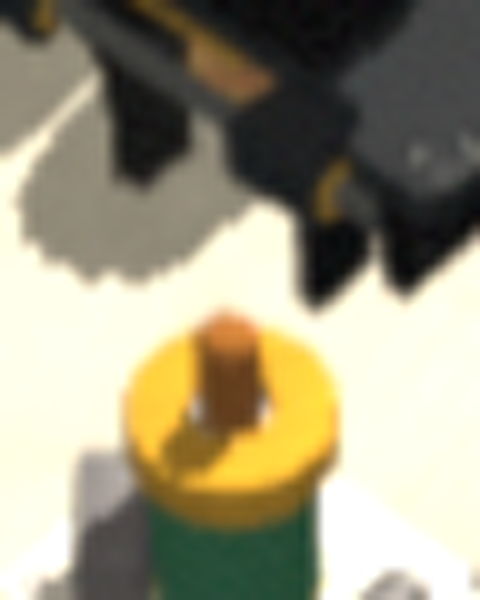

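The lids are seated level and nested: knob top (228,320), lid mid x 231, tin mid x 233, and the gripper is off. Next I'll hover with the jaws open and go down over the outer lid.

```bash
python3 -m handwheel '[[4,0,0,0,0,0,-1],[8,0.3,0,0,0,0,-1],[8,0.3,0,0,0,0,-1],[8,0.3,8,0,0,0,-1],[8,0.3,22,0,0,0,-1],[8,0.3,38,0,0,0,-1],[8,0.3,54,0,0,0,-1],[8,0.3,70,0,0,0,-1],[8,0.3,84,0,0,0,-1],[8,0.3,92,0,0,0,-1],[8,0.3,93.5,0,0,0,-1],[8,0.3,93.5,0,0,0,-1]]'
python3 - <<'E'
from h import *
todo([.5884,.0065,.082])
im=ctrl.get_image("side");cv2.imwrite("pics/side13.png",im[:,:,::-1])
im=np.clip(im.astype(float)*1.6,0,255).astype(np.uint8)
crop(im,270,155,60,60,10,"pics/s13z.png")
E
```

```text
time: 14.55
position: [0.5889, 0.0058, 0.0826]
tool_rot: [2.221, 2.221, 0.001]
ft_force: [-0.3, 0.3, 0.6]
grip_width: 1.004
t 14.55 tcp [0.5889 0.0058 0.0826] F [-0.3  0.3  0.6] w 1.004
x [-0.  1. -0.] y [1.    0.    0.001]
turn to x=+Y,y=+X: [0.0007 0.0001 0.0001]
[0.5884, 0.0065, 0.082] -> [ 0.7 -0.5  0.6]
```

View pics/s13z.png

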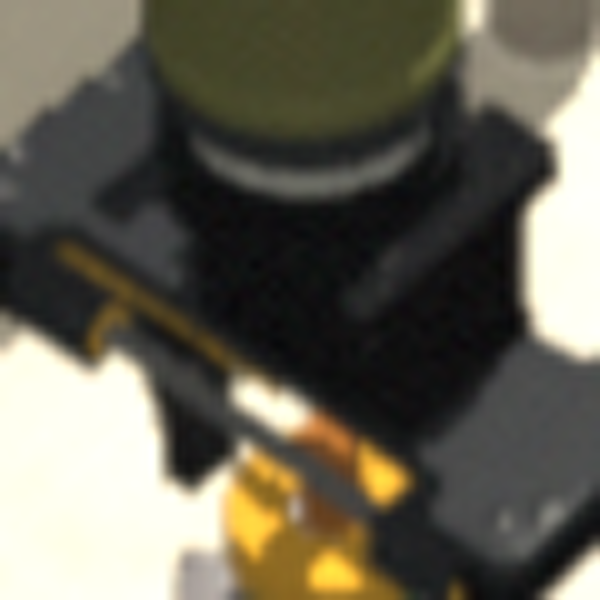

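The fingers straddle the lid with nothing touching (force below 1 N). Closing on the skirt.

```bash
python3 -m handwheel '[[0.5,0,0,0,0,0,-0.6],[0.5,0,0,0,0,0,-0.5],[0.5,0,0,0,0,0,-0.4],[0.5,0,0,0,0,0,-0.2],[0.5,0,0,0,0,0,0.2],[0.5,0,0,0,0,0,0.2],[0.5,0,0,0,0,0,0.2]]' 15
python3 - <<'E'
from h import *
todo()
E
```

```text
time: 15.48
position: [0.5886, 0.0062, 0.0823]
tool_rot: [2.221, 2.221, -0.0]
ft_force: [-0.2, -0.4, 0.9]
grip_width: 0.664
t 15.47 tcp [0.5886 0.0062 0.0823] F [-0.2 -0.4  0.9] w 0.664
x [-0.  1. -0.] y [1. 0. 0.]
turn to x=+Y,y=+X: [0.     0.0001 0.    ]
```

Gripped at 57.8 mm with no side force. Lifting straight up 100 mm.

```bash
python3 -m handwheel '[[0,0,0,0,0,0,1],[0,0,-2,0,0,0,1],[0,0,-6,0,0,0,1],[0,0,-12,0,0,0,1],[0,0,-20,0,0,0,1],[0,0,-30,0,0,0,1],[0,0,-42,0,0,0,1],[0,0,-56,0,0,0,1],[0,0,-70,0,0,0,1],[0,0,-84,0,0,0,1],[0,0,-95,0,0,0,1],[0,0,-100,0,0,0,1]]' 20; python3 -m handwheel '[[0,0,0,0,0,0,1],[0,0,0,0,0,0,1],[0,0,0,0,0,0,1],[0,0,0,0,0,0,1]]'
python3 - <<'E'
from h import *
todo()
im=ctrl.get_image("side");cv2.imwrite("pics/side14.png",im[:,:,::-1])
im=np.clip(im.astype(float)*1.6,0,255).astype(np.uint8)
crop(im,265,155,70,80,7,"pics/s14z.png")
E
```

```text
time: 16.98
position: [0.5888, 0.0063, 0.1832]
tool_rot: [2.221, 2.221, 0.001]
ft_force: [1.4, -0.7, -0.1]
grip_width: 0.664
time: 17.48
position: [0.5884, 0.0063, 0.1819]
tool_rot: [-2.221, -2.221, 0.001]
ft_force: [-0.4, 0.1, -0.9]
grip_width: 0.666
t 17.48 tcp [0.5884 0.0063 0.1819] F [-0.4  0.1 -0.9] w 0.666
x [-0.  1. -0.] y [ 1.     0.    -0.001]
turn to x=+Y,y=+X: [-0.0006  0.      0.0001]
```

View pics/s14z.png

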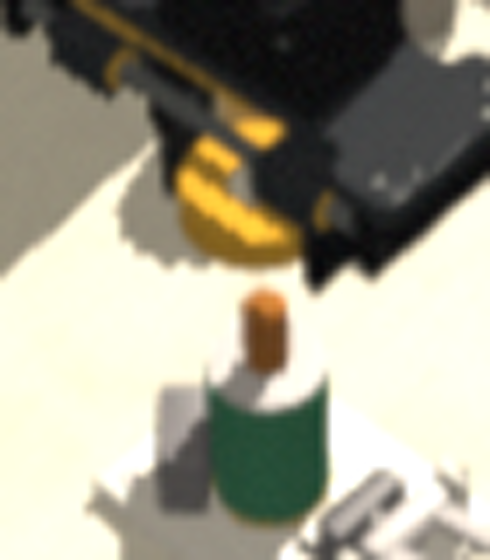

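The brass lid is held high and level. The inner lid and knob (265,300) stay upright on the tin, whose mid is 302.7 px against 302.8 after the press, so it hasn't shifted. Handing in.

Run:
```python
from bench import ctrl
print(ctrl.close_job())
```

```text
the job is handed in; nothing more can be done
None
```

I finished every step and handed the job in at about 17.5 s of robot time; no verdict was reported.

**What I did:**
- I pressed the pedal hard onto its stop, at 62 N. The tin slid about 9 mm towards the V stop.
- I carried the nested lids by the knob, seated them on the tin and let go.
- I gripped the outer lid across its skirt and lifted it 100 mm straight up.

**Last checks:**
- **Outer lid:** it is held at an opening of about 58 mm, level in the side view. It is about 100 mm above its seat, well clear of the knob.
- **Inner lid:** it sits upright in the tin.
- **Tin:** its image middle is within about 0.15 px of where it was after the press.

**What disagreed or was not confirmed:**
- **Camera offset:** the two cameras differed by about 2.5–3 mm in y, so I aligned the lids to the tin in the side view alone.
- **Lid tilt:** the lids appeared to lean about 0.1 rad while carried. My measurements of that lean partly conflicted. I counter-tilted the tool, after which the plug went in without resistance until the seat.
- **Other objects:** I did not re-measure the ramekin, jar or shaker at the end. I kept the arm clear of them.

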